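Set the extraction damper lever to the yellow marker and start the fan

TASK

Set the workbench's round extraction damper: with a fingertip, gently push its upright lever around the arc, without gripping it, until the red pointer points straight at the yellow round marker. Take the hand off the lever, then press the green button on the grey switch box all the way in and let it come out again. Do not press the red button, do not press green before the damper is set, and leave the glue bottle, the jar and the wood offcut standing where they are.

Things in the scene. Friction and masses are not known exactly. Their poses are not given: they have to be found in the camera images.
- damper_axis (a point): Turning axis (vertical) of the round damper, at the top face of its fixed aluminium flange (280 mm diameter, top 12 mm above the bench, fixed to the bench). Its x axis points to the middle of the printed scale of black ticks (10 degrees apart, +-110 degrees). In the middle is a fixed black grille of 46 mm radius; round it turns a blue ring, 66 mm outer radius, top 30 mm above the bench.
- ring (a joint): Angle of the blue ring and its lever, rad: 0 when the lever points along the x axis of damper_axis, growing counter-clockwise seen from above; stops at +-2.0. Stiff with dry friction (about 3 N at the paddle), no spring: it stays where it is left.
- paddle (a point): Centre of the black upright paddle on the lever, 85 mm from the turning axis. The paddle is 26 mm long radially, 14 mm thick along the arc, and 48 mm tall, from 36 to 84 mm above the bench (a red line on its top); this point is 60 mm above the bench. It sits on a flat steel arm 12 mm wide whose top is 37 mm above the bench. x points radially outward, y counter-clockwise along the arc.
- pointer (a point): Tip of the red pointer, which sticks out of the lever's foot beyond the paddle, 110 mm from the turning axis, 33 mm above the bench. x points radially outward, y counter-clockwise along the arc. Pointing straight at the marker means the marker's centre lies on this x axis.
- yellow_marker_center (a point): Centre of the yellow round marker, 24 mm diameter, 6 mm thick, fast on the flange near the end of one half of the scale, 111 to 126 mm from the turning axis, top 18 mm above the bench. It may be on either side.
- blue_marker: Blue round marker of the same size, near the other end of the scale: another job's setting, not wanted now. Origin at the centre of its underside.
- switch_box: Grey switch box fixed to the bench, 90 x 160 x 55 mm (x, y, height), origin at the centre of its underside. The green button is at its +y end, the red one at its -y end, 80 mm apart.
- green_top (a point): Centre of the top of the green start button (32 mm diameter), 77 mm above the bench when out, 10 mm proud of its black collar (48 mm diameter); pressed straight down. The point moves with the button.
- green (a joint): Travel of the green button, m: 0 out, 0.006 fully in; sprung, fully in takes 5 N.
- red_top (a point): Centre of the top of the red stop button (32 mm diameter, 77 mm above the bench), not to be pressed.
- red (a joint): Travel of the red button, m: 0 out, 0.006 fully in; sprung, fully in takes 5 N.
- glue: White glue bottle with orange cap, loose, 48 mm diameter, 110 mm tall, origin at the centre of its underside.
- jar: Amber jar with steel lid, loose, 56 mm diameter, 75 mm tall, origin at the centre of its underside.
- offcut: Upright wooden offcut, loose, 45 x 45 x 100 mm, origin at the centre of its underside.
Mind the look-alikes: they are no part of the job. What is shaped like the jar but purple or turquoise is not meant.

How it is judged:
On the way, in this order (a step that is already met when the one before it is completed fails the run):
1. the pointer stands at the yellow marker and the lever is let go (y of yellow_marker_center in the frame of pointer between -0.006 and 0.006 m and x of yellow_marker_center in the frame of pointer above -0.03 m and contact force between the fingers and ring below 0.3 N), for 0.3 s.
2. the green button is pressed in (value of joint green above 0.0045 m), for 0.05 s.
At the end, for the whole second after the job is handed in: The pointer's line passes within 6 mm of the yellow marker's centre (about 3 degrees) and the ring is at rest; the green button was pressed at least 4.5 mm after the lever was let go, and is out again; the red button is out; the glue bottle, jar and offcut stand within 20 mm of where they began (y of yellow_marker_center in the frame of pointer between -0.006 and 0.006 m and x of yellow_marker_center in the frame of pointer above -0.03 m and velocity of joint ring between -0.02 and 0.02 rad/s and value of joint each of green, red below 0.0015 m and distance of each of glue, jar, offcut from where it was at the start of the episode below 0.02 m and angle between each of glue, jar, offcut's own z axis and vertical below 0.15 rad); the robot touches nothing.
It fails at once if green pressed while the pointer is off the yellow marker (by more than 8 mm) (value of joint green above 0.003 m and (y of yellow_marker_center in the frame of pointer above 0.008 m or y of yellow_marker_center in the frame of pointer below -0.008 m)).
It fails at once if the red button pressed (value of joint red above 0.003 m).
It fails at once if the lever gripped or pushed roughly (over 30 N) (contact force between the fingers and ring above 30 N).
It fails at once if a bystander pushed, lifted or tipped (distance of any of glue, jar, offcut from where it was at the start of the episode above 0.02 m or angle between any of glue, jar, offcut's own z axis and vertical above 0.25 rad).
It also fails if it takes over 51 s, if anything falls off the work surface, if the arm or the gripper's body presses on something with over 40 N, if the wrist force passes 120 N, or if a joint passes its speed limit or range.

ROBOT

A 6-joint arm with a two-finger parallel gripper is mounted at the origin on the work surface. World frame = base frame: x ahead of the robot, y to its left, z up, the work surface at z = 0. Lengths are in m, angles in rad, forces in N, time in s.
With the tool pointing down it reaches from about 0.35 to 0.775 m from the base axis. Payload 7.3 kg.
Tool frame: the origin (TCP) lies at the very end of the fingers, on their centre line; the grasp point (between the pads) lies 19 mm behind it (robot.pinch_z is the distance from the TCP to the grasp point, in m); z points along the fingers, y is the line along which they close (so a half turn about z gives the same grasp; the last joint's range is limited). The gripper opens to 92 mm and grips with 3 to 60 N. Pads are 19 mm wide; open, the fingers measure 130 mm over their backs; the gripper's body (75 mm by 190 mm) begins 47 mm behind the grasp point.
Start: joints at [-1.331, 0.342, 1.524, -0, 1.275, -0.146], TCP at [0.198, -0.486, 0.227] pointing down, gripper open.
Joint ranges: [-2.53, 2.53], [-0.77, 2.02], [0.04, 2.7], [-1, 4.14], [0.28, 2.66], [-3.11, 3.11]. Speed limits (rad/s): [2.57, 2.57, 3.14, 3.14, 3.14, 3.14].

INTERFACE

Orientations are given as [roll, pitch, yaw] about the fixed x, y, z axes, in that order (R = Rz(yaw) Ry(pitch) Rx(roll)).
In Python, from cell import robot gives the robot as it stands.
- The arm moves only by the tool move_arm, never from a script. Its argument "motion" is a list of rows, each a list of 6 numbers: the shift along the tool's x, y, z in units of 0.1 m (1.0 is 0.1 m), then the turn, a rotation vector about the tool's x, y, z in units of pi rad (1.0 is pi rad). In form: [[dx, dy, dz, rx, ry, rz], ...]. A call has 1 to 12 rows; each row is the pose to reach, as a shift and turn from the pose commanded when the call began, along the tool's axes at that moment, turning the shorter way round; what a row does not reach only later rows make up. A row lasts 1/8 s, in which the tool goes at most 62.5 mm and 10.7 degrees, less where a joint would pass 70% of its speed; a pose out of reach is approached as far as the arm can. A call with a number of a shift or a turn outside -1 to 1 is refused whole. A call with a gripper value outside its range is refused whole. "fingers" is the opening, from -1 (shut) to 1 (fully open), set as the call begins (left out, the last holds). The fingers move at their own pace and stop on an object; "newtons" is the grip in N (left out, the last holds). Time passes only in rows, so rows that repeat a pose let the fingers close. It gives the time, the measured TCP pose, the force, the opening and the grip force at its end, in the units of the state.
- robot.observe(): the state, without advancing time (a new reading comes with each control period).
- robot.read_camera(name): name is "scene" or "top" or "wrist"; returns a dict with "image" (480x640x3 uint8, red, green, blue), "range_z" (480x640 float32, m along the optical axis (not along the pixel's ray), 0 where there is no reading), "vfov" (degrees; the focal length in pixels is half the picture's height over the tangent of half this angle, whatever the lens; pixels are square), "cx", "cy" (the principal point, pixels), "extrinsics" (4x4, takes a point from camera to world coordinates); the wrist camera has in their place "hand_eye" (4x4, takes a point from camera to tool coordinates, whose origin is the TCP and whose axes are the flange's). Camera axes: x right, y up, looking along -z (the intrinsics and any distortion apply to the point x, -y, -z); pixel columns grow to the right and rows downward; lengths in m; the calibration is good to about 2 mm. The wrist camera is an equidistant fisheye: a pixel r from the principal point sees the ray r / f radians off the axis. A picture is of the moment at which its call begins: read the wrist's pose just before it.
- robot.hand_in(): hands the job in; it is judged then, once.
The state is a dict: "time": time; "qpos": joint angles; "qvel": joint speeds; "joint_efforts": joint torques, N m; "tool_pos": TCP position; "tool_rot": TCP orientation; "contact_force": force on the tool from outside, world axes, zero at the start; "torque": the same for the moment, N m; "opening": finger opening in m; "grip_force": force on a finger pad.
Only numpy, scipy, OpenCV 4.12 (cv2) and the standard library are available. Lean on these libraries where they do the work, as an engineer would, in place of code of your own. Each camera call takes 0.05 s, during which the arm holds its last target. There are 200 camera calls.

## Working session

There is one attempt and no reset: what is moved stays moved. The work goes in short steps, Python scripts to look and compute and a tool call to move; the robot and the scene stay as the last step left them, time stands still between calls to the robot, and variables do not carry over. Pictures are saved under pics/ and viewed, at most 10 in all, crops included, and the job is handed in when it is done.

Besides the shell and the picture viewer there is one more tool, called after ">>>" by a JSON object that holds its "method" and its "body", one argument or row to a line. move_arm: Moves the arm, as the interface text tells. Shifts and turns lie within -1 to 1; 1 stands for 0.1 m of shift or pi rad of turn. Its arguments: {"type":"object","properties":{"motion":{"type":"array"},"fingers":{"type":"number"},"newtons":{"type":"number"}},"required":["motion"]}

```bash
mkdir -p pics; ls
cat > h.py <<'E'
import numpy as np, cv2
from cell import robot
def cam(n):
    return robot.read_camera(n)
def f(c): return 240/np.tan(np.radians(c['vfov'])/2)
def ray(c,u,v):
    d=np.array([(u-c['cx'])/f(c),-(v-c['cy'])/f(c),-1.0]); E=c['extrinsics']
    return E[:3,3],E[:3,:3]@d
def plane(c,u,v,z):
    o,d=ray(c,u,v); return o+d*(z-o[2])/d[2]
def pix(c,p):
    E=c['extrinsics']; q=E[:3,:3].T@(np.array(p)-E[:3,3])
    return c['cx']+f(c)*q[0]/-q[2], c['cy']-f(c)*q[1]/-q[2]
E
python3 - <<'E'
from h import *
for n in('top','scene'):
    c=cam(n); cv2.imwrite(f'pics/{n}0.png',c['image'][...,::-1]); print(n,c['vfov'],c['cx'],c['cy'],c['extrinsics'].round(3).tolist(),[k for k in c])
print(robot.observe())
E
```

```text
pics
top 56.26772622693764 316.6747775003338 242.86194106740112 [[-0.018, 0.986, -0.164, 0.44], [-1.0, -0.015, 0.016, 0.016], [0.013, 0.165, 0.986, 1.11], [0.0, 0.0, 0.0, 1.0]] ['image', 'range_z', 'vfov', 'cx', 'cy', 'extrinsics']
scene 50.9635144488648 326.167214833898 239.67142515738254 [[0.522, -0.728, 0.444, 1.115], [0.853, 0.452, -0.261, -0.3], [-0.011, 0.515, 0.857, 1.085], [0.0, 0.0, 0.0, 1.0]] ['image', 'range_z', 'vfov', 'cx', 'cy', 'extrinsics']
{'time': 0.1, 'qpos': array([-1.33097478e+00,  3.42646814e-01,  1.52491627e+00, -2.53418699e-05,
        1.27541534e+00, -1.45991256e-01]), 'qvel': array([ 1.81603996e-05, -1.55862517e-03, -3.53902339e-03,  2.98126429e-03,
        1.14108911e-04, -5.75947332e-04]), 'joint_efforts': array([ 1.04398110e-03, -4.32006741e+01, -2.44694173e+01,  7.19101564e-02,
        5.26309479e-02, -4.48963942e-05]), 'tool_pos': array([ 0.19749352, -0.48604128,  0.22611952]), 'tool_rot': array([-3.14021810e+00, -1.77616561e-04,  3.85820076e-01]), 'contact_force': array([-1.2648711 , -0.50492084,  0.58422507]), 'torque': array([-0.01609997, -0.01586207,  0.02570246]), 'grip_force': 0.0, 'opening': 0.09193441377769462}
```

View pics/top0.png

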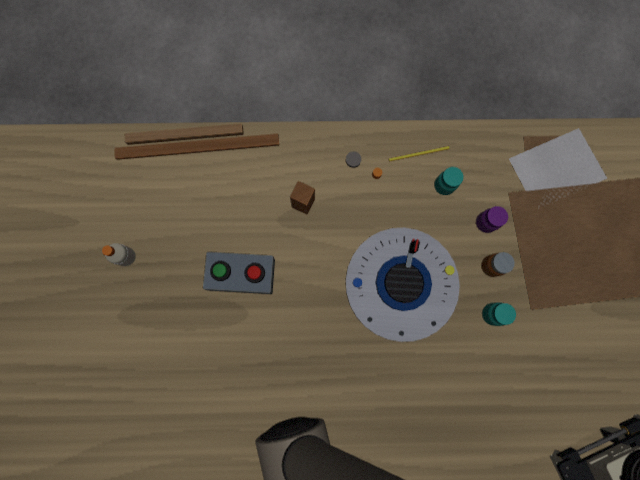

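View pics/scene0.png

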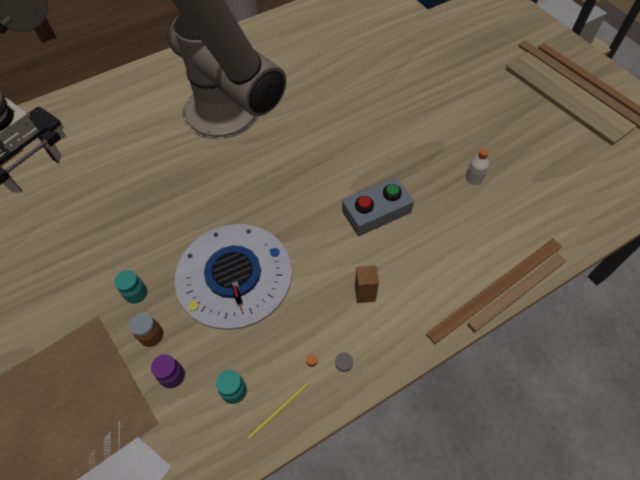

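The top view shows the damper at (404,283), with its lever and red paddle line at (414,246). The yellow marker is at (450,270), the blue marker at (357,283), green at (220,270) and red at (255,272). The amber jar with the steel lid is at (498,264), the glue at (116,254) and the offcut at (303,197). There are two yellow candidates: the disc on the flange at (450,270) and the pencil at (420,153). The disc on the flange fits the description. Next I'll measure and take a confirming crop.

```bash
cat > m.py <<'E'
from h import *
def blob(c,lo,hi,box,amin=8):
    u0,v0,u1,v1=box; hsv=cv2.cvtColor(c['image'][v0:v1,u0:u1],cv2.COLOR_RGB2HSV)
    m=cv2.inRange(hsv,lo,hi); n,_,s,ce=cv2.connectedComponentsWithStats(m)
    return [(s[i][4],ce[i]+[u0,v0]) for i in range(1,n) if s[i][4]>=amin]
def big(*a):
    r=blob(*a); return max(r,key=lambda t:t[0])[1] if r else None
E
python3 - <<'E'
from m import *
t=cam('top'); s=cam('scene')
Y=((22,110,90),(35,255,255));B=((100,150,40),(125,255,255));G=((45,120,40),(80,255,255));R1=((0,150,80),(6,255,255))
for n,c,b in(('top',t,dict(d=(340,220,465,345),sw=(200,245,278,298))),('scene',s,dict(d=(170,220,295,330),sw=(340,178,415,235)))):
    y=big(c,*Y,b['d']); print(n,'yel',y,plane(c,*y,.018).round(4))
    x0,y0,x1,y1=b['d'];hsv=cv2.cvtColor(c['image'][y0:y1,x0:x1],cv2.COLOR_RGB2HSV)
    m=cv2.inRange(hsv,*B); k=cv2.findContours(m,cv2.RETR_EXTERNAL,cv2.CHAIN_APPROX_NONE)[0]
    for q in sorted(k,key=cv2.contourArea)[-2:]:
        P=np.array([plane(c,u+x0,v+y0,.030) for u,v in q[:,0]])[:,:2]
        (cx,cy),r=cv2.minEnclosingCircle((P*1000).astype(np.float32)); print(' blue ring/marker circ',cx,cy,r)
    # flange ellipse
    m=cv2.inRange(hsv,(0,0,90),(179,70,255)); q=max(cv2.findContours(m,cv2.RETR_EXTERNAL,cv2.CHAIN_APPROX_NONE)[0],key=cv2.contourArea)
    P=np.array([plane(c,u+x0,v+y0,.012) for u,v in cv2.convexHull(q)[:,0]])[:,:2]
    print(' flange',cv2.minEnclosingCircle((P*1000).astype(np.float32)))
    print(' red',[(a,p.round(1),plane(c,*p,.084).round(4),plane(c,*p,.033).round(4)) for a,p in blob(c,*R1,b['d'],4)])
    g=big(c,*G,b['sw']); r=big(c,*R1,b['sw']); print(' green',plane(c,*g,.077).round(4),'red',plane(c,*r,.077).round(4))
im=t['image'][220:345,340:520]; cv2.imwrite('pics/crop.png',cv2.resize(im,None,fx=4,fy=4,interpolation=cv2.INTER_CUBIC)[...,::-1])
for n,p,z in(('jar',(504,263),.075),('turq',(503,313),.075),('purp',(495,216),.075),('turq2',(453,175),.075),('off',(303,190),.1),('glue',(108,251),.11)): print(n,plane(t,*p,z).round(3))
E
```

```text
top yel [449.13636364 269.86363636] [ 0.5497 -0.3251  0.018 ]
 blue ring/marker circ 522.4303588867188 -97.3340835571289 10.485175132751465
 blue ring/marker circ 519.6455078125 -208.91563415527344 66.4174575805664
 flange ((519.48779296875, -210.27182006835938), 141.60113525390625)
 red [(np.int32(9), array([416.6, 242.2]), array([ 0.6087, -0.2327,  0.084 ]), array([ 0.6171, -0.2451,  0.033 ])), (np.int32(8), array([415.4, 247.6]), array([ 0.596 , -0.2293,  0.084 ]), array([ 0.6038, -0.2415,  0.033 ]))]
 green [0.5523 0.2252 0.077 ] red [0.5465 0.1455 0.077 ]
scene yel [193.  305.5] [ 0.5509 -0.3277  0.018 ]
 blue ring/marker circ 531.3057250976562 -103.90900421142578 9.659317016601562
 blue ring/marker circ 523.1494750976562 -212.02317810058594 67.22949981689453
 flange ((523.1170043945312, -209.2845916748047), 147.9066925048828)
 red [(np.int32(23), array([235.2, 291.2]), array([ 0.6032, -0.2334,  0.084 ]), array([ 0.5771, -0.23  ,  0.033 ]))]
 green [0.5551 0.2209 0.077 ] red [0.5481 0.1423 0.077 ]
jar [ 0.558 -0.437  0.075]
turq [ 0.443 -0.425  0.075]
purp [ 0.67  -0.425  0.075]
turq2 [ 0.773 -0.332  0.075]
off [0.733 0.029 0.1  ]
glue [0.595 0.467 0.11 ]
```

View pics/crop.png

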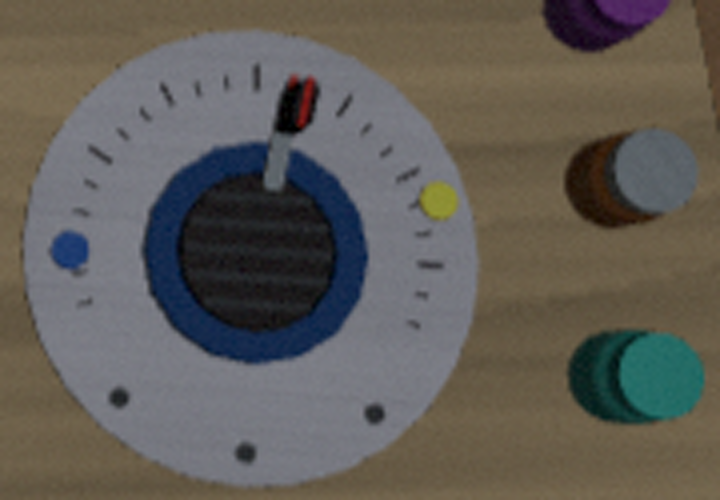

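The crop confirms the yellow disc on the flange. It is at about −76° from the axis (0.521, −0.210), and the lever is now at about −14.5°. I'll close the fingers and approach the counter-clockwise side of the paddle.

>>> {"method": "move_arm", "body": {
  "motion": [
    [0.5,-0.11,0,0,0,0],
    [1,-0.22,0,0,0,0]
  ],
  "fingers": -1,
  "newtons": 10
}}

```text
time: 0.45
tool_pos: [0.2825, -0.4279, 0.2265]
tool_rot: [-3.141, -0.0, 0.384]
contact_force: [0.4, -1.0, 0.0]
opening: 0.0761
grip_force: 0.0
```

>>> {"method": "move_arm", "body": {
  "motion": [
    [0.5,-0.11,0,0,0,0],
    [1,-0.22,0,0,0,0]
  ]
}}

```text
time: 0.7
tool_pos: [0.3675, -0.3693, 0.2266]
tool_rot: [-3.142, 0.0, 0.386]
contact_force: [0.4, -0.3, 0.2]
opening: 0.0567
grip_force: 0.0
```

>>> {"method": "move_arm", "body": {
  "motion": [
    [0.5,-0.11,0,0,0,0],
    [1,-0.22,0,0,0,0]
  ]
}}

```text
time: 0.95
tool_pos: [0.4519, -0.3112, 0.2266]
tool_rot: [3.142, 0.0, 0.386]
contact_force: [0.3, -1.1, 0.4]
opening: 0.0366
grip_force: 0.0
```

>>> {"method": "move_arm", "body": {
  "motion": [
    [0.5,-0.11,0,0,0,0],
    [1,-0.22,0,0,0,0]
  ]
}}

```text
time: 1.2
tool_pos: [0.5363, -0.2532, 0.2266]
tool_rot: [-3.142, 0.0, 0.386]
contact_force: [0.3, 0.1, -0.3]
opening: 0.0163
grip_force: 0.0
```

>>> {"method": "move_arm", "body": {
  "motion": [
    [0.5,-0.11,0,0,0,-0.06],
    [0.9,-0.22,0,0,0,-0.12],
    [0.9,-0.22,0,0,0,-0.18],
    [0.9,-0.22,0,0,0,-0.24],
    [0.9,-0.22,0,0,0,-0.297],
    [0.9,-0.22,0,0,0,-0.297],
    [0.9,-0.22,0,0,0,-0.297]
  ]
}}

```text
time: 2.08
tool_pos: [0.6101, -0.2001, 0.2266]
tool_rot: [-3.141, 0.0, 1.315]
contact_force: [0.8, 0.6, -0.7]
opening: 0.0005
grip_force: 0.0
```

```bash
cat >> m.py <<'E'
from scipy.spatial.transform import Rotation as Ro
def delta(p,yaw):
    o=robot.observe(); R=Ro.from_euler('xyz',o['tool_rot']); d=R.inv()
    print('now',o['tool_pos'].round(4),o['tool_rot'].round(3),'F',o['contact_force'].round(1),'t',o['time'],'open',round(o['opening'],4))
    print('shift',(d.apply(np.array(p)-o['tool_pos'])*10).round(3),'turn',((d*Ro.from_euler('xyz',[np.pi,0,yaw])).as_rotvec()/np.pi).round(3))
def wplane(c,o,u,v,z):
    r=np.array([u-c['cx'],v-c['cy']]);n=np.linalg.norm(r);th=n/f(c)
    d=np.array([r[0]/n*np.sin(th),-r[1]/n*np.sin(th),-np.cos(th)]); H=c['hand_eye']
    R=Ro.from_euler('xyz',o['tool_rot']).as_matrix(); P=o['tool_pos']+R@H[:3,3]; D=R@H[:3,:3]@d
    return P+D*(z-P[2])/D[2]
E
python3 - <<'E'
from m import *
delta([.611,-.2,.226],1.318)
c=cam('wrist'); cv2.imwrite('pics/w0.png',c['image'][...,::-1]); print(c['vfov'],c['cx'],c['cy'])
E
```

```text
now [ 0.6101 -0.2001  0.2266] [-3.141  0.     1.315] F [ 0.8  0.6 -0.7] t 2.075 open 0.0005
shift [0.004 0.008 0.006] turn [-0.     0.    -0.001]
65.70646984690485 322.3880994583986 237.93653696452463
```

View pics/w0.png

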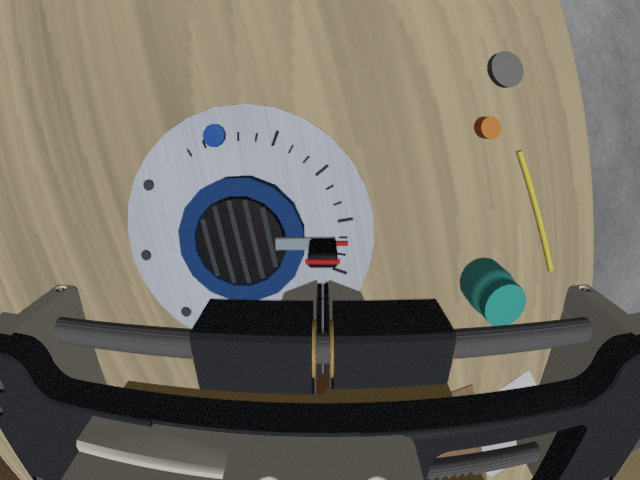

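The wrist view shows the blue ring at about (242,237), the pointer tip at (347,243), the paddle's top red line at (322,262), and the closed fingertips at (322,290). I'll refine the axis and lever angle from this view.

Run:
```python
from m import *
o=robot.observe(); c=cam('wrist'); W=lambda u,v,z: wplane(c,o,u,v,z)
hsv=cv2.cvtColor(c['image'],cv2.COLOR_RGB2HSV); m=cv2.inRange(hsv,(100,130,40),(125,255,255))
q=max(cv2.findContours(m,cv2.RETR_EXTERNAL,cv2.CHAIN_APPROX_NONE)[0],key=cv2.contourArea)
P=np.array([W(u,v,.03)[:2] for u,v in q[:,0]]); (x,y),r=cv2.minEnclosingCircle((P*1000).astype(np.float32)); print('ring',x,y,r)
C=np.array([x,y])/1000
for n,u,v,z in(('pt',347,243,.033),('arm',290,243,.037),('padL',306,262,.084),('padR',340,262,.084),('blue',214,135,.018)):
    p=W(u,v,z)[:2]; d=p-C; print(n,p.round(4),'r',np.hypot(*d).round(4),'deg',np.degrees(np.arctan2(d[1],d[0])).round(1))
```

```text
ring 521.4904174804688 -210.7895965576172 68.33406066894531
pt [ 0.6257 -0.2387] r 0.1079 deg -15.0
arm [ 0.5715 -0.2232] r 0.0515 deg -14.0
padL [ 0.5881 -0.2296] r 0.0693 deg -15.8
padR [ 0.6166 -0.2371] r 0.0987 deg -15.4
blue [ 0.5245 -0.1001] r 0.1107 deg 88.5
```

>>> {"method": "move_arm", "body": {
  "motion": [
    [0,0,0.5,0,0,0],
    [0,0,1,0,0,0],
    [0,0,1,0,0,0]
  ]
}}

```text
time: 2.55
tool_pos: [0.6077, -0.1991, 0.1229]
tool_rot: [-3.133, -0.001, 1.318]
contact_force: [0.1, 0.4, 1.8]
opening: 0.0005
grip_force: 0.0
```

>>> {"method": "move_arm", "body": {
  "motion": [
    [0,0,0.4,0,0,0],
    [0,0,0.74,0,0,0],
    [0,0,0.74,0,0,0]
  ]
}}

```text
time: 2.92
tool_pos: [0.6098, -0.2, 0.0526]
tool_rot: [-3.139, -0.0, 1.318]
contact_force: [-0.6, 0.3, 0.1]
opening: 0.0004
grip_force: 0.0
```

```bash
cat >> m.py <<'E'
C=np.array([.5215,-.2105])
def fin(th,gap=0,z=.052):
    t=np.radians(th); er=np.array([np.cos(t),np.sin(t)]); et=np.array([-er[1],er[0]])
    delta([*(C+.085*er+(.0165+gap)*et),z],t+np.pi/2)
E
python3 - <<'E'
from m import *
for th in(-14,-18,-22,-26,-30,-34,-38,-42,-46,-50,-54,-58): fin(th)
E
```

```text
now [ 0.6098 -0.2     0.0526] [-3.139 -0.     1.318] F [-0.6  0.3  0.1] t 2.925 open 0.0004
shift [-0.15   0.02   0.006] turn [-0.001 -0.    -0.003]
now [ 0.6098 -0.2     0.0526] [-3.139 -0.     1.318] F [-0.6  0.3  0.1] t 2.925 open 0.0004
shift [-0.21   0.03   0.006] turn [-0.001 -0.     0.02 ]
now [ 0.6098 -0.2     0.0526] [-3.139 -0.     1.318] F [-0.6  0.3  0.1] t 2.925 open 0.0004
shift [-0.27   0.036  0.006] turn [-0.001 -0.     0.042]
now [ 0.6098 -0.2     0.0526] [-3.139 -0.     1.318] F [-0.6  0.3  0.1] t 2.925 open 0.0004
shift [-0.33   0.037  0.006] turn [-0.001 -0.     0.064]
now [ 0.6098 -0.2     0.0526] [-3.139 -0.     1.318] F [-0.6  0.3  0.1] t 2.925 open 0.0004
shift [-0.391  0.034  0.006] turn [-0.001 -0.     0.086]
now [ 0.6098 -0.2     0.0526] [-3.139 -0.     1.318] F [-0.6  0.3  0.1] t 2.925 open 0.0004
shift [-0.451  0.028  0.006] turn [-0.001  0.     0.108]
now [ 0.6098 -0.2     0.0526] [-3.139 -0.     1.318] F [-0.6  0.3  0.1] t 2.925 open 0.0004
shift [-0.51   0.016  0.006] turn [-0.001  0.     0.131]
now [ 0.6098 -0.2     0.0526] [-3.139 -0.     1.318] F [-0.6  0.3  0.1] t 2.925 open 0.0004
shift [-0.569  0.001  0.006] turn [-0.001  0.     0.153]
now [ 0.6098 -0.2     0.0526] [-3.139 -0.     1.318] F [-0.6  0.3  0.1] t 2.925 open 0.0004
shift [-0.626 -0.018  0.006] turn [-0.001  0.     0.175]
now [ 0.6098 -0.2     0.0526] [-3.139 -0.     1.318] F [-0.6  0.3  0.1] t 2.925 open 0.0004
shift [-0.682 -0.041  0.006] turn [-0.001  0.     0.197]
now [ 0.6098 -0.2     0.0526] [-3.139 -0.     1.318] F [-0.6  0.3  0.1] t 2.925 open 0.0004
shift [-0.736 -0.068  0.006] turn [-0.001  0.     0.22 ]
now [ 0.6098 -0.2     0.0526] [-3.139 -0.     1.318] F [-0.6  0.3  0.1] t 2.925 open 0.0004
shift [-0.788 -0.099  0.006] turn [-0.001  0.     0.242]
```

>>> {"method": "move_arm", "body": {
  "motion": [
    [-0.06,0.01,0,0,0,0],
    [-0.11,0.02,0,0,0,0],
    [-0.15,0.02,0,0,0,0],
    [-0.18,0.025,0,0,0,0.01],
    [-0.21,0.03,0,0,0,0.02],
    [-0.27,0.036,0,0,0,0.042],
    [-0.33,0.037,0,0,0,0.064],
    [-0.39,0.034,0,0,0,0.086],
    [-0.45,0.028,0,0,0,0.108],
    [-0.51,0.016,0,0,0,0.131],
    [-0.54,0.008,0,0,0,0.142],
    [-0.54,0.008,0,0,0,0.142]
  ]
}}

```text
time: 4.42
tool_pos: [0.5972, -0.2529, 0.0526]
tool_rot: [-3.141, 0.001, 0.873]
contact_force: [1.4, 0.2, -0.6]
opening: 0.0003
grip_force: 0.3
```

Run:
```python
from m import *
for th in(-44,-48,-52,-56,-60,-64,-67,-70,-72): fin(th)
c=cam('wrist'); cv2.imwrite('pics/w1.png',c['image'][...,::-1])
```

```text
now [ 0.5972 -0.2529  0.0526] [-3.141e+00  1.000e-03  8.730e-01] F [ 1.4  0.2 -0.6] t 4.425 open 0.0003
shift [-0.056  0.007  0.006] turn [-0.     0.     0.022]
now [ 0.5972 -0.2529  0.0526] [-3.141e+00  1.000e-03  8.730e-01] F [ 1.4  0.2 -0.6] t 4.425 open 0.0003
shift [-0.117  0.013  0.006] turn [-0.     0.     0.044]
now [ 0.5972 -0.2529  0.0526] [-3.141e+00  1.000e-03  8.730e-01] F [ 1.4  0.2 -0.6] t 4.425 open 0.0003
shift [-0.177  0.014  0.006] turn [-0.     0.     0.067]
now [ 0.5972 -0.2529  0.0526] [-3.141e+00  1.000e-03  8.730e-01] F [ 1.4  0.2 -0.6] t 4.425 open 0.0003
shift [-0.237  0.01   0.006] turn [-0.     0.     0.089]
now [ 0.5972 -0.2529  0.0526] [-3.141e+00  1.000e-03  8.730e-01] F [ 1.4  0.2 -0.6] t 4.425 open 0.0003
shift [-0.297  0.003  0.006] turn [-0.     0.     0.111]
now [ 0.5972 -0.2529  0.0526] [-3.141e+00  1.000e-03  8.730e-01] F [ 1.4  0.2 -0.6] t 4.425 open 0.0003
shift [-0.357 -0.008  0.006] turn [-0.     0.     0.133]
now [ 0.5972 -0.2529  0.0526] [-3.141e+00  1.000e-03  8.730e-01] F [ 1.4  0.2 -0.6] t 4.425 open 0.0003
shift [-0.401 -0.02   0.006] turn [-0.    0.    0.15]
now [ 0.5972 -0.2529  0.0526] [-3.141e+00  1.000e-03  8.730e-01] F [ 1.4  0.2 -0.6] t 4.425 open 0.0003
shift [-0.444 -0.033  0.006] turn [-0.     0.     0.167]
now [ 0.5972 -0.2529  0.0526] [-3.141e+00  1.000e-03  8.730e-01] F [ 1.4  0.2 -0.6] t 4.425 open 0.0003
shift [-0.472 -0.044  0.006] turn [-0.     0.     0.178]
```

View pics/w1.png

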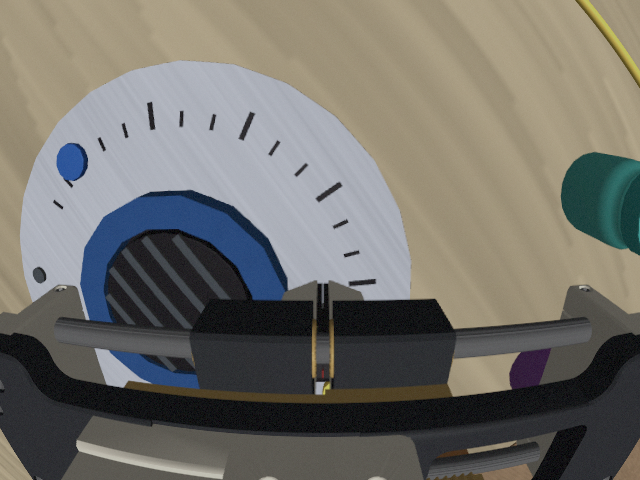

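The fingers hide the lever in the wrist view, but it has moved off its old place beside the ticks. I'll push on to about −67° and then check with the scene camera.

>>> {"method": "move_arm", "body": {
  "motion": [
    [-0.056,0.007,0,0,0,0.022],
    [-0.117,0.013,0,0,0,0.044],
    [-0.177,0.014,0,0,0,0.067],
    [-0.237,0.01,0,0,0,0.089],
    [-0.297,0.003,0,0,0,0.111],
    [-0.357,-0.008,0,0,0,0.133],
    [-0.4,-0.02,0,0,0,0.15],
    [-0.4,-0.02,0,0,0,0.15]
  ]
}}

```text
time: 5.48
tool_pos: [0.5698, -0.282, 0.0525]
tool_rot: [-3.141, 0.001, 0.402]
contact_force: [-0.0, -0.2, 0.6]
opening: 0.0005
grip_force: 0.2
```

Run:
```python
from m import *
for th in(-67,-70,-72,-74,-75,-76): fin(th)
c=cam('scene'); cv2.imwrite('pics/s1.png',cv2.resize(c['image'][200:350,110:310],None,fx=4,fy=4,interpolation=cv2.INTER_CUBIC)[...,::-1])
```

```text
now [ 0.5698 -0.282   0.0525] [-3.141e+00  1.000e-03  4.020e-01] F [-0.  -0.2  0.6] t 5.475 open 0.0005
shift [0.    0.003 0.005] turn [-0.  0.  0.]
now [ 0.5698 -0.282   0.0525] [-3.141e+00  1.000e-03  4.020e-01] F [-0.  -0.2  0.6] t 5.475 open 0.0005
shift [-0.045  0.01   0.005] turn [-0.     0.     0.017]
now [ 0.5698 -0.282   0.0525] [-3.141e+00  1.000e-03  4.020e-01] F [-0.  -0.2  0.6] t 5.475 open 0.0005
shift [-0.075  0.014  0.005] turn [-0.     0.     0.028]
now [ 0.5698 -0.282   0.0525] [-3.141e+00  1.000e-03  4.020e-01] F [-0.  -0.2  0.6] t 5.475 open 0.0005
shift [-0.105  0.016  0.005] turn [-0.     0.     0.039]
now [ 0.5698 -0.282   0.0525] [-3.141e+00  1.000e-03  4.020e-01] F [-0.  -0.2  0.6] t 5.475 open 0.0005
shift [-0.12   0.017  0.006] turn [-0.     0.     0.045]
now [ 0.5698 -0.282   0.0525] [-3.141e+00  1.000e-03  4.020e-01] F [-0.  -0.2  0.6] t 5.475 open 0.0005
shift [-0.135  0.018  0.006] turn [-0.    0.    0.05]
```

View pics/s1.png

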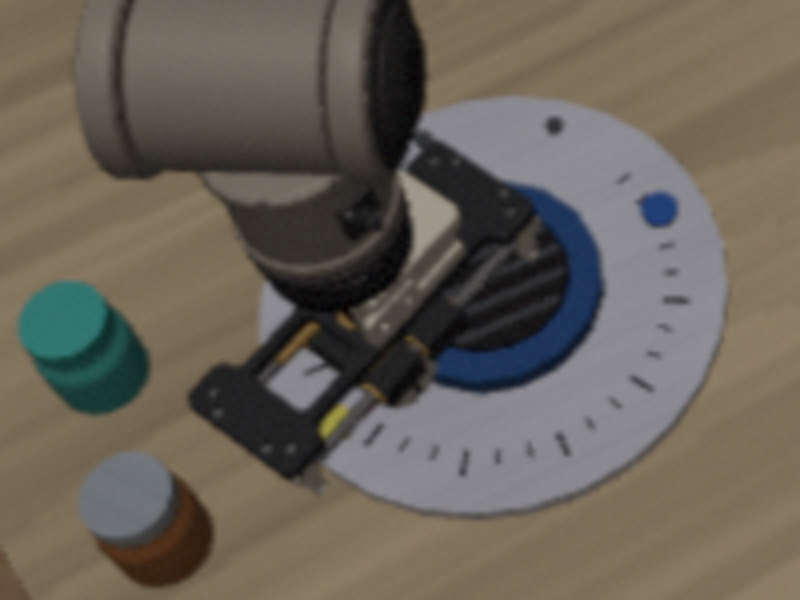

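The gripper hides the lever here too. I'll back off, rise, shift across and look with the wrist camera.

>>> {"method": "move_arm", "body": {
  "motion": [
    [0.1,0,0,0,0,0],
    [0.25,0,0,0,0,0],
    [0.25,0,-0.5,0,0,0],
    [0.25,0,-1,0,0,0],
    [0.25,0,-1,0,0,0]
  ]
}}

```text
time: 6.15
tool_pos: [0.5963, -0.2727, 0.1578]
tool_rot: [3.134, -0.006, 0.403]
contact_force: [0.1, 0.6, 0.3]
opening: 0.0004
grip_force: 0.0
```

>>> {"method": "move_arm", "body": {
  "motion": [
    [-0.2,0,-0.4,0,0,0],
    [-0.6,0,-0.8,0,0,0],
    [-0.8,0,-0.8,0,0,0],
    [-0.8,0,-0.8,0,0,0],
    [-0.8,0,-0.8,0,0,0]
  ]
}}

```text
time: 6.78
tool_pos: [0.5202, -0.3027, 0.2315]
tool_rot: [-3.14, 0.001, 0.402]
contact_force: [0.4, 0.3, -0.0]
opening: 0.0003
grip_force: 0.0
```

Run:
```python
from m import *
o=robot.observe();c=cam('wrist'); cv2.imwrite('pics/w2.png',c['image'][...,::-1])
np.savez('w2.npz',**{k:c[k] for k in c},tp=o['tool_pos'],tr=o['tool_rot']); print(o['tool_pos'],o['tool_rot'])
```

```text
[ 0.52022056 -0.30271486  0.23154875] [-3.13985982e+00  5.38429317e-04  4.02123851e-01]
```

View pics/w2.png

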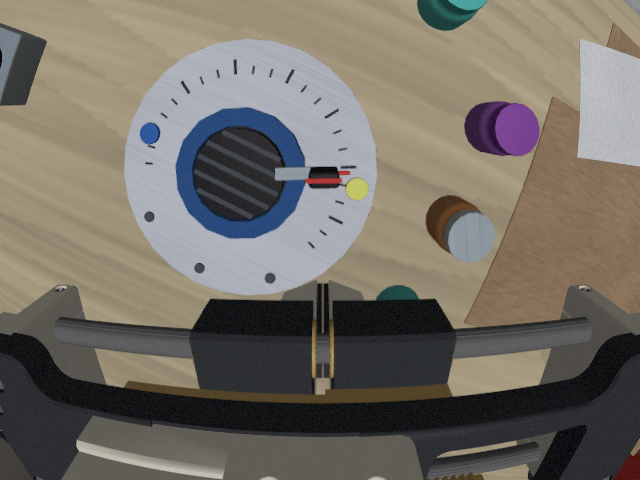

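Now the view is clear: axis at about (240,173), arm at (290,173), pointer tip at (348,173), yellow marker at (357,189).

```bash
cat > chk.py <<'E'
from m import *
def chk(c,o):
    W=lambda u,v,z: wplane(c,o,u,v,z)[:2]
    hsv=cv2.cvtColor(c['image'],cv2.COLOR_RGB2HSV); m=cv2.inRange(hsv,(100,130,40),(125,255,255)); m[300:]=0
    q=max(cv2.findContours(m,cv2.RETR_EXTERNAL,cv2.CHAIN_APPROX_NONE)[0],key=cv2.contourArea)
    P=np.array([W(u,v,.03) for u,v in q[:,0]]); (x,y),r=cv2.minEnclosingCircle((P*1000).astype(np.float32)); A=np.array([x,y])/1000
    M=cv2.inRange(hsv,(22,110,90),(35,255,255));M[300:]=0;n,_,s,ce=cv2.connectedComponentsWithStats(M)
    k=1+np.argmax(s[1:,4]); Y=W(*ce[k],.018)
    ang=lambda p:np.degrees(np.arctan2(*(p-A)[::-1])).round(2)
    print('axis',A,r,'yellow',Y.round(4),ce[k],np.hypot(*(Y-A)).round(4),ang(Y))
    M=cv2.inRange(hsv,(0,120,70),(6,255,255))|cv2.inRange(hsv,(174,120,70),(179,255,255)); M[300:]=0;n,_,s,ce=cv2.connectedComponentsWithStats(M)
    for i in range(1,n):
        if s[i][4]>8:
            for z in(.033,.084):
                p=W(*ce[i],z); print(' red',s[i].tolist(),z,np.hypot(*(p-A)).round(4),ang(p))
    # steel arm: bright low-saturation pixels within ring radius 30..66 mm
    vv,uu=np.where((hsv[...,1]<60)&(hsv[...,2]>90)); k=vv<300; pts=np.array([W(u,v,.037) for u,v in zip(uu[k],vv[k])]); rr=np.hypot(*(pts-A).T)
    pts=pts[(rr>.035)&(rr<.060)]; a=ang(np.median(pts,0)); print(' arm',len(pts),a)
E
python3 - <<'E'
from chk import *
d=np.load('w2.npz'); chk({k:d[k] for k in d},dict(tool_pos=d['tp'],tool_rot=d['tr']))
E
```

```text
axis [ 0.51991364 -0.21141096] 66.7979965209961 yellow [ 0.5501 -0.3268] [356.31367292 188.57908847] 0.1192 -75.34
 red [338, 171, 12, 4, 47] 0.033 0.104 -66.46
 red [338, 171, 12, 4, 47] 0.084 0.1014 -62.81
 red [305, 178, 36, 6, 202] 0.033 0.0844 -71.7
 red [305, 178, 36, 6, 202] 0.084 0.0841 -66.56
 arm 298 -66.14
```

>>> {"method": "move_arm", "body": {
  "motion": [
    [0.6,0,0,0,0,0],
    [0.8,0,0.4,0,0,0],
    [0.8,0,0.8,0,0,0],
    [0.8,0,0.8,0,0,0]
  ]
}}

```text
time: 7.32
tool_pos: [0.5921, -0.2701, 0.1482]
tool_rot: [-3.134, 0.005, 0.403]
contact_force: [-0.4, 0.2, -0.1]
opening: 0.0005
grip_force: 0.0
```

>>> {"method": "move_arm", "body": {
  "motion": [
    [0,0,0.5,0,0,0],
    [0,0,0.98,0,0,0],
    [0,0,0.98,0,0,0]
  ]
}}

```text
time: 7.7
tool_pos: [0.5919, -0.2712, 0.0526]
tool_rot: [-3.137, 0.004, 0.402]
contact_force: [-1.0, -0.2, 1.0]
opening: 0.0003
grip_force: 0.0
```

Run:
```python
from m import *
for th in(-66,-68,-70,-72,-74,-75,-75.8): fin(th)
```

```text
now [ 0.5919 -0.2712  0.0526] [-3.137  0.004  0.402] F [-1.  -0.2  1. ] t 7.7 open 0.0003
shift [-0.231  0.013  0.007] turn [-0.002  0.001 -0.006]
now [ 0.5919 -0.2712  0.0526] [-3.137  0.004  0.402] F [-1.  -0.2  1. ] t 7.7 open 0.0003
shift [-0.26   0.019  0.007] turn [-0.002  0.001  0.006]
now [ 0.5919 -0.2712  0.0526] [-3.137  0.004  0.402] F [-1.  -0.2  1. ] t 7.7 open 0.0003
shift [-0.29   0.023  0.007] turn [-0.002  0.001  0.017]
now [ 0.5919 -0.2712  0.0526] [-3.137  0.004  0.402] F [-1.  -0.2  1. ] t 7.7 open 0.0003
shift [-0.32   0.027  0.007] turn [-0.002  0.001  0.028]
now [ 0.5919 -0.2712  0.0526] [-3.137  0.004  0.402] F [-1.  -0.2  1. ] t 7.7 open 0.0003
shift [-0.35   0.03   0.007] turn [-0.001  0.001  0.039]
now [ 0.5919 -0.2712  0.0526] [-3.137  0.004  0.402] F [-1.  -0.2  1. ] t 7.7 open 0.0003
shift [-0.365  0.031  0.007] turn [-0.001  0.001  0.044]
now [ 0.5919 -0.2712  0.0526] [-3.137  0.004  0.402] F [-1.  -0.2  1. ] t 7.7 open 0.0003
shift [-0.378  0.031  0.007] turn [-0.001  0.001  0.049]
```

>>> {"method": "move_arm", "body": {
  "motion": [
    [-0.1,0,0,0,0,0],
    [-0.18,0.01,0,0,0,0],
    [-0.23,0.013,0,0,0,0],
    [-0.26,0.019,0,0,0,0.006],
    [-0.29,0.023,0,0,0,0.017],
    [-0.32,0.027,0,0,0,0.028],
    [-0.35,0.03,0,0,0,0.039],
    [-0.38,0.031,0,0,0,0.049],
    [-0.38,0.031,0,0,0,0.049]
  ]
}}

```text
time: 8.82
tool_pos: [0.559, -0.29, 0.0545]
tool_rot: [-3.141, 0.001, 0.247]
contact_force: [1.8, -0.2, 0.0]
opening: 0.0008
grip_force: 0.8
```

```bash
python3 -c "
from m import *
fin(-75.8)"
```

```text
now [ 0.559  -0.29    0.0545] [-3.141e+00  1.000e-03  2.470e-01] F [ 1.8 -0.2  0. ] t 8.825 open 0.0008
shift [-0.004 -0.013  0.025] turn [-0.  0. -0.]
```

>>> {"method": "move_arm", "body": {
  "motion": [
    [0.1,0,0,0,0,0],
    [0.25,0,0,0,0,0],
    [0.25,0,-0.5,0,0,0],
    [0.25,0,-1,0,0,0],
    [0.25,0,-1,0,0,0]
  ]
}}

```text
time: 9.45
tool_pos: [0.5858, -0.2845, 0.1591]
tool_rot: [3.136, -0.005, 0.248]
contact_force: [1.2, 0.3, -1.7]
opening: 0.0005
grip_force: 0.0
```

>>> {"method": "move_arm", "body": {
  "motion": [
    [-0.2,0,-0.4,0,0,0],
    [-0.6,0,-0.8,0,0,0],
    [-0.8,0,-0.8,0,0,0],
    [-0.8,0,-0.8,0,0,0],
    [-0.8,0,-0.8,0,0,0]
  ]
}}

```text
time: 10.07
tool_pos: [0.5065, -0.3028, 0.2334]
tool_rot: [-3.14, 0.001, 0.248]
contact_force: [0.2, -0.2, 0.0]
opening: 0.0005
grip_force: 0.0
```

Run:
```python
from chk import *
o=robot.observe();c=cam('wrist'); cv2.imwrite('pics/w3.png',cv2.resize(c['image'][100:250,180:380],None,fx=4,fy=4)[...,::-1]); chk(c,o); print(o['tool_pos'],o['time'])
```

```text
axis [ 0.52020105 -0.21131354] 67.0286636352539 yellow [ 0.5503 -0.3271] [357.05524862 170.10773481] 0.1196 -75.41
 red [337, 169, 11, 5, 45] 0.033 0.1037 -75.15
 red [337, 169, 11, 5, 45] 0.084 0.1013 -71.56
 red [304, 177, 36, 6, 203] 0.033 0.0845 -80.4
 red [304, 177, 36, 6, 203] 0.084 0.0843 -75.35
 arm 296 -75.44
[ 0.50645123 -0.30282495  0.23343328] 10.075
```

View pics/w3.png

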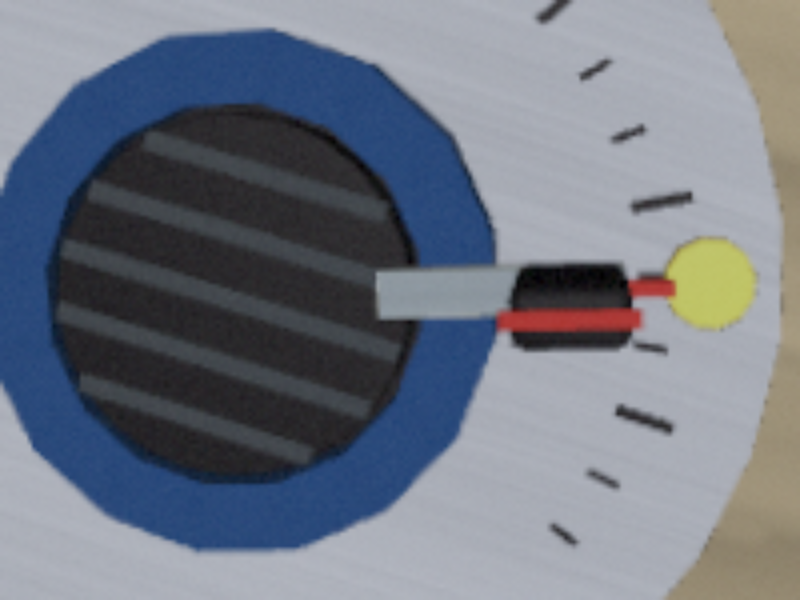

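The crop shows the pointer lying straight at the yellow marker's centre: arm −75.4°, yellow −75.4°. Next is the green button.

>>> {"method": "move_arm", "body": {
  "motion": [
    [0.18,-0.5,0,0,0,0],
    [0.35,-1,0,0,0,0]
  ]
}}

```text
time: 10.38
tool_pos: [0.516, -0.1964, 0.2335]
tool_rot: [-3.14, 0.001, 0.247]
contact_force: [0.8, -0.5, -0.8]
opening: 0.0007
grip_force: 0.0
```

>>> {"method": "move_arm", "body": {
  "motion": [
    [0.18,-0.5,0,0,0,0],
    [0.35,-1,0,0,0,0]
  ]
}}

```text
time: 10.62
tool_pos: [0.5254, -0.09, 0.2339]
tool_rot: [-3.141, 0.001, 0.248]
contact_force: [1.2, -0.3, -0.7]
opening: 0.0008
grip_force: 0.0
```

>>> {"method": "move_arm", "body": {
  "motion": [
    [0.18,-0.5,0,0,0,0],
    [0.35,-1,0,0,0,0]
  ]
}}

```text
time: 10.88
tool_pos: [0.5347, 0.0157, 0.2339]
tool_rot: [-3.141, 0.001, 0.248]
contact_force: [0.5, 0.8, 0.4]
opening: 0.0007
grip_force: 0.0
```

>>> {"method": "move_arm", "body": {
  "motion": [
    [0.18,-0.5,0,0,0,0],
    [0.3,-0.9,0,0,0,0],
    [0.3,-0.9,0,0,0,0],
    [0.3,-0.9,0,0,0,0]
  ]
}}

```text
time: 11.38
tool_pos: [0.5415, 0.108, 0.234]
tool_rot: [3.141, 0.001, 0.249]
contact_force: [0.7, -0.7, 0.9]
opening: 0.0001
grip_force: 0.0
```

Run:
```python
from m import *
o=robot.observe();c=cam('wrist'); cv2.imwrite('pics/w4.png',c['image'][...,::-1])
hsv=cv2.cvtColor(c['image'],cv2.COLOR_RGB2HSV)
for n,lo,hi in(('g',(45,120,40),(80,255,255)),('r',(0,150,80),(6,255,255))):
    M=cv2.inRange(hsv,lo,hi);k,_,s,ce=cv2.connectedComponentsWithStats(M); i=1+np.argmax(s[1:,4]); print(n,s[i],ce[i],wplane(c,o,*ce[i],.077).round(4))
delta([.5535,.223,.1],.248)
```

```text
g [183 159  35  36 964] [199.97406639 176.4719917 ] [0.5536 0.2227 0.077 ]
r [266 186  36  36 968] [283.55991736 203.46280992] [0.5472 0.1445 0.077 ]
now [0.5415 0.1073 0.2341] [3.141e+00 1.000e-03 2.470e-01] F [ 0.8 -0.3  0.5] t 11.425 open 0.0005
shift [ 0.401 -1.092  1.341] turn [ 0.  0. -0.]
```

View pics/w4.png

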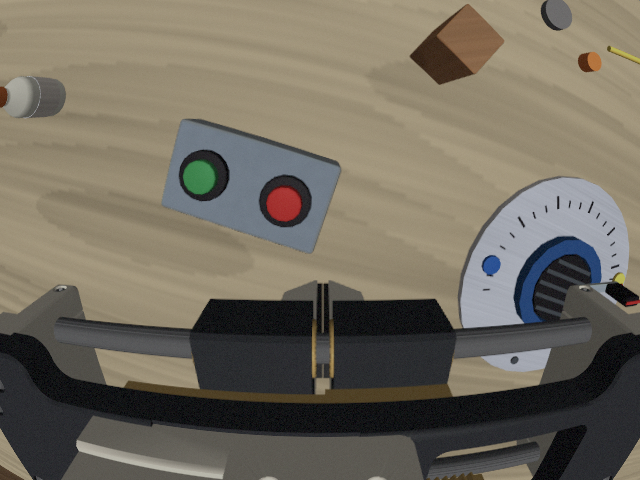

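The wrist view shows green at (200,176), which projects to (0.5536, 0.2227) and agrees with the earlier estimate. Red is at (284,203). I'll move over green, then go down.

>>> {"method": "move_arm", "body": {
  "motion": [
    [0.2,-0.5,0,0,0,0],
    [0.4,-1,0,0,0,0],
    [0.4,-1,0.5,0,0,0],
    [0.4,-1,1,0,0,0],
    [0.4,-1,1,0,0,0]
  ]
}}

```text
time: 12.05
tool_pos: [0.5536, 0.2128, 0.131]
tool_rot: [3.141, 0.009, 0.246]
contact_force: [-0.1, 0.2, 0.6]
opening: 0.0006
grip_force: 0.0
```

>>> {"method": "move_arm", "body": {
  "motion": [
    [0,-0.09,0.2,0,0,0],
    [0,-0.09,0.34,0,0,0],
    [0,-0.09,0.34,0,0,0]
  ]
}}

```text
time: 12.42
tool_pos: [0.5538, 0.2226, 0.101]
tool_rot: [3.141, 0.0, 0.247]
contact_force: [0.4, 0.3, -0.5]
opening: 0.0007
grip_force: 0.0
```

```bash
python3 -c "
from m import *
delta([.5535,.2228,.071],.248)"
```

```text
now [0.5538 0.2226 0.101 ] [3.141 0.    0.247] F [ 0.4  0.3 -0.5] t 12.425 open 0.0007
shift [-0.003 -0.003  0.3  ] turn [ 0.  0. -0.]
```

>>> {"method": "move_arm", "body": {
  "motion": [
    [0,0,0.15,0,0,0],
    [0,0,0.22,0,0,0],
    [0,0,0.26,0,0,0],
    [0,0,0.29,0,0,0],
    [0,0,0.305,0,0,0],
    [0,0,0.305,0,0,0],
    [0,0,0.305,0,0,0]
  ]
}}

```text
time: 13.3
tool_pos: [0.5534, 0.223, 0.0712]
tool_rot: [3.141, -0.0, 0.248]
contact_force: [-4.2, -3.6, 8.0]
opening: 0.0007
grip_force: 4.3
```

The force is 8 N, above the 5 N needed for full travel, so the button is fully in. Retract straight up.

>>> {"method": "move_arm", "body": {
  "motion": [
    [0,0,-0.1,0,0,0],
    [0,0,-0.5,0,0,0],
    [0,0,-1,0,0,0],
    [0,0,-1,0,0,0],
    [0,0,-1,0,0,0]
  ]
}}

```text
time: 13.92
tool_pos: [0.5533, 0.2234, 0.17]
tool_rot: [-3.141, 0.0, 0.248]
contact_force: [-0.4, -0.3, -0.5]
opening: 0.0003
grip_force: 0.0
```

Run:
```python
from m import *
c=cam('top'); y=big(c,(22,110,90),(35,255,255),(340,220,465,345)); r=blob(c,(0,150,80),(6,255,255),(340,220,465,345),4)
A=C; a=lambda p:np.degrees(np.arctan2(*(p[:2]-A)[::-1])).round(1)
print('yellow',a(plane(c,*y,.018)),[(n,a(plane(c,*p,.084)),a(plane(c,*p,.033))) for n,p in r])
o=robot.observe(); print(o['time'],o['tool_pos'],o['contact_force'].round(1))
print(robot.hand_in())
```

```text
yellow -77.0 [(np.int32(23), np.float64(-75.9), np.float64(-75.2))]
13.975 [0.55294089 0.22322587 0.16917567] [-0.5 -0.1 -0.8]
the job is handed in; nothing more can be done
None
```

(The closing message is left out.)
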